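# Draw the green battery plate from the slotted rack

### The job

A camera needs the green battery mounting plate: draw it straight up out of its slot in the grey rack, keeping it upright, and stand it on edge in the empty slot of the yellow carry stand. Lower it to the floor of the stand before letting go, and leave the bare aluminium plate and the blue plate in their slots.

Things in the scene. Friction and masses are not known exactly. Their poses are not given: they have to be found in the camera images.
- green_plate_center (a point): Green anodised battery mounting plate, loose, 0.24 kg, standing on edge in a slot of the grey rack: 8 mm thick (its x), 100 mm wide (y), 110 mm tall (z, up). The point is its centre, 55 mm from the lower and upper edges. The rack's guides end 45 mm above the plate's lower edge: the upper 65 mm stand free, and only weight and light friction hold it. Black pads low on its faces are for looks.
- bare_plate_center (a point): Bare silvery aluminium plate, same shape and axes as the green one, in another slot; its centre. Leave it. The fixed grey rack (150 x 118 mm, position and yaw vary) has three parallel slots 56 mm apart face to face (plates' x), one plate in each, in any order; each slot is 11 mm wide and guides only the plate's two side edges.
- blue_plate_center (a point): Blue plate, same shape and axes as the green one, in another slot of the same rack; its centre. Leave it.
- stand: Yellow carry stand, fixed, position and yaw vary: narrow open-topped trough, 36 x 133 mm outside, on a flat foot 90 x 133 mm. Origin at its underside's centre, z up. Its one slot, centred, is 28 mm wide (its x) and 125 mm long (its y); slot floor 6 mm, wall tops 66 mm above the origin. A plate goes in with its width along y, either way round; once let go it may lean on a wall, which is fine.
Mind the look-alikes: they are no part of the job. Of the things that look like the part that bears green_plate_center, the middle-sized one is meant.

How it is judged:
By the outcome, as a careful person would: the job done as asked, in the order asked, and still so for the second after the job is handed in, with the robot touching nothing.
It also fails if it takes over 43 s, if anything falls off the work surface, if the arm or the gripper's body presses on something with over 40 N, if the wrist force passes 120 N, or if a joint passes its speed limit or range.

### The arm

A 7-joint arm with a two-finger parallel gripper is mounted at the origin on the work surface. World frame = base frame: x ahead of the robot, y to its left, z up, the work surface at z = 0. Lengths are in mm, angles in rad, forces in N, time in s.
With the tool pointing down it reaches from about 425 to 950 mm from the base axis. Payload 4.7 kg.
Tool frame: the origin (TCP) lies midway between the tips of the shut fingers; the grasp point (between the pads) lies 19 mm behind it (env.tcp_to_grasp is the z of the grasp point in the tool frame, in mm); z points along the fingers, y is the line along which they close (so a half turn about z gives the same grasp; the last joint's range is limited). The gripper opens to 85 mm and grips with 20 to 120 N. Pads are 22 mm wide; open, the fingers measure 114 mm over their backs; the gripper's body (76 mm by 85 mm) begins 54 mm behind the grasp point. The pads swing forward as they close: fully open they stand 13 mm farther back than shut.
Start: joints at [-1.207, 0.469, -0.049, 1.532, 0.024, 1.141, -0.082], TCP at [258.336, 623.627, 231.335] pointing down, gripper open.
Joint ranges: [-2.59, 2.59], [-0.33, 1.99], [-1.39, 1.29], [0.1, 2.45], [-1.04, 4.18], [0.21, 1.99], [-2.66, 2.66]. Speed limits (rad/s): [2.57, 2.57, 3.14, 3.14, 3.14, 3.14, 3.14].

### API

Orientations are given as [roll, pitch, yaw] about the fixed x, y, z axes, in that order (R = Rz(yaw) Ry(pitch) Rx(roll)).
In Python, from bench import env gives the robot as it stands.
- The arm moves only by the tool drive_tool, never from a script. Its argument "moves" is a list of rows, each an object of numbers: "tx", "ty", "tz": the shift along the tool's x, y, z each as a share of 100 mm, from -1 to 1; "ax", "ay", "az": the turn, a rotation vector about the tool's x, y, z each as a share of 60 degrees, from -1 to 1. A call has 1 to 5 rows; each row shifts and turns the commanded pose from where the row before left it, along the tool's axes as they then stand; what a row does not reach is not made up. A row lasts 1/12 s, in which the tool goes at most 41.7 mm and 7.16 degrees, less where a joint would pass 70% of its speed; a pose out of reach is approached as far as the arm can. A call with a number of a shift or a turn outside -1 to 1 is refused whole. A call with a gripper value outside its range is refused whole. "grip" is the closure, from 0 (fully open) to 1 (shut), set as the call begins (left out, the last holds). The fingers move at their own pace and stop on an object; "newtons" is the grip in N (left out, the last holds). Time passes only in rows, so rows that do not move let the fingers close. It gives the time, the measured TCP pose, the force, the opening and the grip force at its end, in the units of the state.
- env.state(): the state, without advancing time (a new reading comes with each control period).
- env.get_image(name): name is "side" or "top" or "wrist"; returns a dict with "image" (420x560x3 uint8, red, green, blue), "camera_matrix" (3x3 intrinsics, pixels), "rvec" (rotation vector, rad) and "tvec" (3), from world to camera coordinates, as OpenCV has them. Camera axes: x right, y down, z forward; pixel columns grow to the right and rows downward; lengths in mm; the calibration is good to about 2 mm. A picture is of the moment at which its call begins. There is no depth.
- env.finish_job(): hands the job in; it is judged then, once.
The state is a dict: "t": time; "qpos": joint angles; "joint_velocities": joint speeds; "effort": joint torques, N m; "eef_pos": TCP position; "tcp_rot": TCP orientation; "wrist_force": force on the tool from outside, world axes, zero at the start; "moment": the same for the moment, N m; "width": finger opening in mm; "gripper_force": force on a finger pad.
Only numpy, scipy, OpenCV 4.12 (cv2) and the standard library are available. Lean on these libraries where they do the work, as an engineer would, in place of code of your own. Each camera call takes 0.05 s, during which the arm holds its last target. There are 200 camera calls.

## Working session

There is one attempt and no reset: what is moved stays moved. The work goes in short steps, Python scripts to look and compute and a tool call to move; the robot and the scene stay as the last step left them, time stands still between calls to the robot, and variables do not carry over. Pictures are saved under pics/ and viewed, at most 10 in all, crops included, and the job is handed in when it is done.

Besides the shell and the picture viewer there is one more tool, called in YAML: its name, and indented under it one key for each argument. drive_tool: Moves the arm, as the interface text tells. Its arguments: {"type":"object","properties":{"moves":{"type":"array"},"grip":{"type":"number"},"newtons":{"type":"number"}},"required":["moves"]}

```bash
mkdir -p pics; cat > h.py <<'E'
import numpy as np,cv2,pickle
from bench import env
def snap(n,f):
    d=env.get_image(n); cv2.imwrite(f'pics/{f}.png',d['image'][:,:,::-1]); pickle.dump(d,open(f'pics/{f}.pkl','wb')); return d
def load(f): return pickle.load(open(f'pics/{f}.pkl','rb'))
def ray(d,p,z):
    R=cv2.Rodrigues(np.array(d['rvec'],float))[0]; t=np.array(d['tvec'],float).ravel(); K=np.array(d['camera_matrix'])
    c=-R.T@t; v=R.T@np.linalg.inv(K)@np.array([p[0],p[1],1.]); return c+v*(z-c[2])/v[2]
def proj(d,P): return cv2.projectPoints(np.array(P,float).reshape(-1,3),np.array(d['rvec'],float),np.array(d['tvec'],float),np.array(d['camera_matrix']),None)[0].reshape(-1,2)
E
python3 - <<'E'
from h import *
a=snap('top','top0');b=snap('side','side0')
for d in(a,b):
    R=cv2.Rodrigues(np.array(d['rvec'],float))[0];print(-R.T@np.array(d['tvec']).ravel())
print(env.state(), env.tcp_to_grasp)
E
```

```text
[ 243.99288938   56.33042967 1067.50861582]
[ 163.03670724 -700.05277207  695.42395827]
{'t': 0.1, 'qpos': array([-1.20688328,  0.46937961, -0.04860048,  1.53357203,  0.02411767,
        1.14097018, -0.08227264]), 'joint_velocities': array([ 0.000915  , -0.00136464,  0.00215835, -0.00289546,  0.00071776,
        0.00049145, -0.0012184 ]), 'effort': array([ 5.25364649e-04, -5.11516070e+01, -4.72149812e-02, -2.38390321e+01,
        1.07479503e-02,  4.39204960e-03, -2.07846711e-05]), 'eef_pos': array([258.17329236, 623.11870204, 230.35471027]), 'tcp_rot': array([-3.13985126e+00,  7.26071011e-05,  2.74884830e+00]), 'wrist_force': array([ 0.10885766, -1.07415685, -0.31419089]), 'moment': array([-0.00667275, -0.00991485, -0.0073208 ]), 'gripper_force': 0.0, 'width': 85.49070870809646} -18.700000000000003
```

View pics/top0.png

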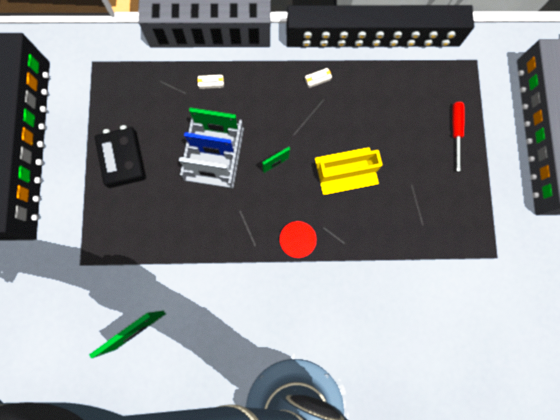

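View pics/side0.png

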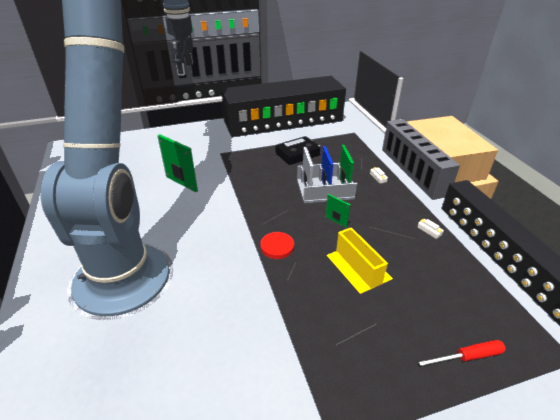

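Look-alikes in the top picture: green plate in the rack at (213,117), a small green one at (275,158), and a large green one at (127,333). The middle-sized plate in the rack, the far slot next to the blue one, is the target. I'll check this in one close crop.

```bash
python3 - <<'E'
from h import *
a=load('top0')['image'][:,:,::-1];b=load('side0')['image'][:,:,::-1]
A=cv2.resize(a[95:205,170:390],None,fx=3.6,fy=3.6,interpolation=cv2.INTER_CUBIC)
cv2.imwrite('pics/ca.png',A)
d=load('top0')
for p in[(190,110),(236,118)]:print(ray(d,p,115))
for p in[(316,158),(380,150),(383,166),(320,176)]:print(ray(d,p,66))
E
```

```text
[642.11369745 216.83734572 115.        ]
[622.89298363 117.48282917 115.        ]
[545.75027969 -58.67265802  66.        ]
[ 562.82409568 -204.6490541    66.        ]
[ 525.26155793 -209.23678916   66.        ]
[503.91481406 -66.21289116  66.        ]
```

View pics/ca.png

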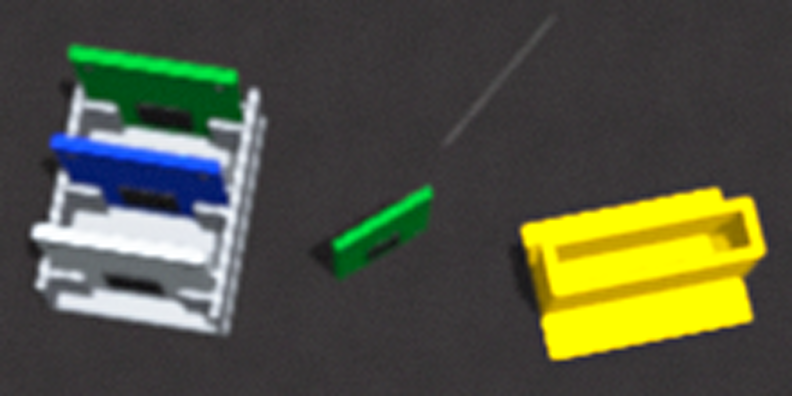

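The crop confirms the choice: the green plate is far left, in the rack beyond the blue and bare plates. The small one stands loose and the big one lies by the base.

```bash
python3 - <<'E'
from h import *
from scipy.optimize import least_squares
d=load('top0')
def fit(corn,hx,hy,z,x0):
    px=np.array(corn)/3.6+[170,95]
    def P(q):
        c,s=np.cos(q[2]),np.sin(q[2])
        L=np.array([(hx,hy),(hx,-hy),(-hx,-hy),(-hx,hy)]);return np.c_[q[0]+c*L[:,0]-s*L[:,1],q[1]+s*L[:,0]+c*L[:,1],[z]*4]
    r=least_squares(lambda q:(proj(d,P(q))-px).ravel(),x0);print(r.x,np.abs(r.fun).max());return r.x
for z in(112,116,120): fit([(68,46),(238,70),(238,84),(70,58)],4,50,z,[635,167,-.1])
fit([(525,228),(752,198),(765,255),(548,308)],18,66.5,66,[535,-135,.1])
fit([(545,247),(740,212),(748,246),(560,262)],14,62.5,66,[535,-135,.1])
s=load('side0')['image'];
cv2.imwrite('pics/cs.png',cv2.resize(s[140:300,280:400,::-1],None,fx=3.7,fy=3.7,interpolation=cv2.INTER_CUBIC))
E
```

```text
[ 6.36206193e+02  1.68292667e+02 -1.61725362e-01] 1.3037138112011633
[ 6.34566354e+02  1.67823767e+02 -1.61864067e-01] 1.2103498820526681
[ 6.32926533e+02  1.67354867e+02 -1.62004051e-01] 1.1162069941455002
[ 5.31591161e+02 -1.34774372e+02  1.77354960e-01] 3.8205740082143507
[ 5.35241753e+02 -1.35402787e+02  1.31964142e-01] 4.172381312546861
```

View pics/cs.png

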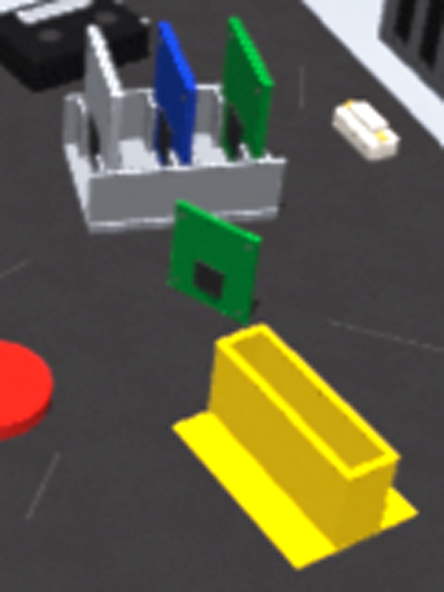

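The side crop shows green far right in the rack, and the stand's trough top corners at crop (216,342),(265,325),(400,458),(350,475).

```bash
python3 - <<'E'
from h import *
from scipy.optimize import least_squares
d=load('side0');t=load('top0')
def W(q,L):
    L=np.array(L,float);c,s=np.cos(q[2]),np.sin(q[2]);return np.c_[q[0]+c*L[:,0]-s*L[:,1],q[1]+s*L[:,0]+c*L[:,1],L[:,2]]
T=[(-18,66.5,66),(18,66.5,66),(18,-66.5,66),(-18,-66.5,66)]
F=[(-45,66.5,3),(-45,-66.5,3),(45,-66.5,3)]
pt=np.array([(216,342),(265,325),(400,458),(350,475)])/3.7+[280,140]
pf=np.array([(172,428),(298,568),(417,512)])/3.7+[280,140]
tf=np.array([(553,358),(752,318)])/3.6+[170,95]
tt=np.array([(765,255),(553,308)])/3.6+[170,95]
f=lambda q:np.r_[(proj(d,W(q,T+F))-np.r_[pt,pf]).ravel(),(proj(t,W(q,[F[0],F[1],T[2],T[3]]))-np.r_[tf,tt]).ravel()]
r=least_squares(f,[535,-135,.15],loss='soft_l1');print(r.x,np.round(f(r.x),1))
# green plate: side + top
L=[(-4,50,0),(4,-50,0),(-4,-50,0)]
ps=np.array([(229,20),(272,83),(263,88)])/3.7+[280,140]
Lt=[(4,50,0),(4,-50,0),(-4,-50,0),(-4,50,0)];px=np.array([(68,46),(238,70),(238,84),(70,58)])/3.6+[170,95]
def g(q):
    a=lambda d,L,p:(proj(d,W(q,[(x,y,q[3]) for x,y,_ in L]))-p).ravel()
    return np.r_[a(d,L,ps),a(t,Lt,px)]
r=least_squares(g,[635,167,-.16,116],loss='soft_l1');print(r.x,np.round(g(r.x),1))
E
```

```text
[ 5.33984282e+02 -1.37405481e+02  1.84028468e-01] [ -0.    0.5  -0.8   0.3  -0.8   0.4  -0.6   1.6   0.2   0.   -0.6   0.4
  -0.8   0.9  -0.3  -0.9  -1.1  -0.6  -4.8 -16.2  57.9 -15.9]
[ 6.33313862e+02  1.67068042e+02 -1.65267984e-01  1.19908423e+02] [-0.7 -0.2  0.1  0.8 -0.3 -0.3  1.3 -0.2 -0.1 -0.  -0.7 -0.4  0.1 -0. ]
```

```bash
cat > plan.py <<'E'
import sys,json
from h import *
from scipy.spatial.transform import Rotation as Ro
def plan(tgt,yaw,v=36,w=6.8):
    s=env.state();p=np.array(s['eef_pos']);R=Ro.from_euler('xyz',s['tcp_rot']);G=Ro.from_euler('xyz',[np.pi,0,yaw])
    d=np.array(tgt,float)-p; rv=(R.inv()*G).as_rotvec()
    n=max(1,int(np.ceil(max(np.linalg.norm(d)/v,np.degrees(np.linalg.norm(rv))/w))))
    print('n',n,'t',s['t'],'pos',p.round(1),'yaw',s['tcp_rot'])
    out=[]
    for i in range(n):
        t=R.inv().apply(d/n)/100; a=np.degrees(rv/n)/60
        out.append(dict(zip(['tx','ty','tz','ax','ay','az'],[round(float(x),3) for x in np.r_[t,a]])))
        R=R*Ro.from_rotvec(rv/n)
    for i in range(0,n,5): print(json.dumps(out[i:i+5]))
if __name__=='__main__':
    a=list(map(float,sys.argv[1:])); plan(a[:3],a[3],*(a[4:]))
E
python3 plan.py 633 167 215 1.406
```

```text
n 17 t 0.1 pos [258.2 623.1 230.4] yaw [-3.13985126e+00  7.26071011e-05  2.74884830e+00]
[{"tx": -0.306, "ty": -0.163, "tz": 0.009, "ax": -0.0, "ay": 0.0, "az": 0.075}, {"tx": -0.318, "ty": -0.139, "tz": 0.009, "ax": -0.0, "ay": 0.0, "az": 0.075}, {"tx": -0.328, "ty": -0.113, "tz": 0.009, "ax": -0.0, "ay": 0.0, "az": 0.075}, {"tx": -0.336, "ty": -0.087, "tz": 0.009, "ax": -0.0, "ay": 0.0, "az": 0.075}, {"tx": -0.342, "ty": -0.06, "tz": 0.009, "ax": -0.0, "ay": 0.0, "az": 0.075}]
[{"tx": -0.346, "ty": -0.033, "tz": 0.009, "ax": -0.0, "ay": 0.0, "az": 0.075}, {"tx": -0.347, "ty": -0.006, "tz": 0.009, "ax": -0.0, "ay": 0.0, "az": 0.075}, {"tx": -0.347, "ty": 0.022, "tz": 0.009, "ax": -0.0, "ay": 0.0, "az": 0.075}, {"tx": -0.344, "ty": 0.049, "tz": 0.009, "ax": -0.0, "ay": 0.0, "az": 0.075}, {"tx": -0.339, "ty": 0.076, "tz": 0.009, "ax": -0.0, "ay": 0.0, "az": 0.075}]
[{"tx": -0.332, "ty": 0.103, "tz": 0.009, "ax": -0.0, "ay": 0.0, "az": 0.075}, {"tx": -0.323, "ty": 0.128, "tz": 0.009, "ax": -0.0, "ay": 0.0, "az": 0.075}, {"tx": -0.312, "ty": 0.153, "tz": 0.009, "ax": -0.0, "ay": 0.0, "az": 0.075}, {"tx": -0.298, "ty": 0.178, "tz": 0.009, "ax": -0.0, "ay": 0.0, "az": 0.075}, {"tx": -0.284, "ty": 0.201, "tz": 0.009, "ax": -0.0, "ay": 0.0, "az": 0.075}]
[{"tx": -0.267, "ty": 0.222, "tz": 0.009, "ax": -0.0, "ay": 0.0, "az": 0.075}, {"tx": -0.248, "ty": 0.243, "tz": 0.009, "ax": -0.0, "ay": 0.0, "az": 0.075}]
```

drive_tool:
  moves:
    - {"tx":-0.306,"ty":-0.163,"tz":0.01,"az":0.075}
    - {"tx":-0.318,"ty":-0.139,"tz":0.01,"az":0.075}
    - {"tx":-0.328,"ty":-0.113,"tz":0.01,"az":0.075}
    - {"tx":-0.336,"ty":-0.087,"tz":0.01,"az":0.075}
    - {"tx":-0.342,"ty":-0.06,"tz":0.01,"az":0.075}
  grip: 0.5

```text
validation failed for argument at $.mo...
```

drive_tool:
  moves:
    - {"tx":-0.346,"ty":-0.033,"tz":0.01,"az":0.075}
    - {"tx":-0.347,"ty":-0.006,"tz":0.01,"az":0.075}
    - {"tx":-0.347,"ty":0.022,"tz":0.01,"az":0.075}
    - {"tx":-0.344,"ty":0.049,"tz":0.01,"az":0.075}
    - {"tx":-0.339,"ty":0.076,"tz":0.01,"az":0.075}

```text
validation failed for argument at $.mo...
```

drive_tool:
  moves:
    - {"tx":-0.332,"ty":0.103,"tz":0.01,"az":0.075}
    - {"tx":-0.323,"ty":0.128,"tz":0.01,"az":0.075}
    - {"tx":-0.312,"ty":0.153,"tz":0.01,"az":0.075}
    - {"tx":-0.298,"ty":0.178,"tz":0.01,"az":0.075}
    - {"tx":-0.284,"ty":0.201,"tz":0.01,"az":0.075}

```text
validation failed for argument at $.mo...
```

drive_tool:
  moves:
    - {"tx":-0.267,"ty":0.222,"az":0.075}
    - {"tx":-0.248,"ty":0.243,"az":0.075}
    - {"tx":0}
    - {"tx":0}

```text
validation failed for argument at $.mo...
```

```bash
python3 - <<'E'
from h import *
d=snap('wrist','w1')
R=cv2.Rodrigues(np.array(d['rvec'],float))[0];print(-R.T@np.array(d['tvec']).ravel(),R.round(2).tolist())
c,s=np.cos(-.165),np.sin(-.165)
for h in(115,118,121):print(proj(d,[(633.3+c*x-s*y,167+s*x+c*y,h) for x,y in[(4,50),(4,-50),(-4,-50),(-4,50)]]).round(1).tolist())
E
```

```text
[186.32837995 652.90172685 373.04136046] [[0.38, 0.92, -0.0], [0.88, -0.37, 0.3], [0.28, -0.12, -0.95]]
[[113.7, 559.9], [47.6, 569.6], [45.0, 566.2], [111.5, 556.5]]
[[112.6, 562.9], [46.0, 572.6], [43.5, 569.3], [110.3, 559.5]]
[[111.5, 566.0], [44.5, 575.7], [41.9, 572.3], [109.2, 562.6]]
```

View pics/w1.png

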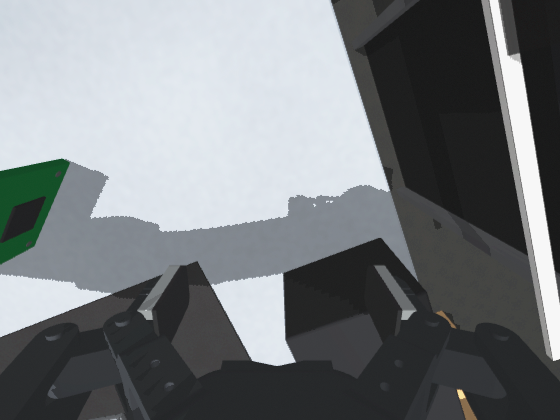

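The moves were refused whole, so the picture is still the start view. The rows probably need all six numbers.

drive_tool:
  moves:
    - {"tx":-0.306,"ty":-0.163,"tz":0.01,"ax":0,"ay":0,"az":0.075}
    - {"tx":-0.318,"ty":-0.139,"tz":0.01,"ax":0,"ay":0,"az":0.075}
    - {"tx":-0.328,"ty":-0.113,"tz":0.01,"ax":0,"ay":0,"az":0.075}
    - {"tx":-0.336,"ty":-0.087,"tz":0.01,"ax":0,"ay":0,"az":0.075}
    - {"tx":-0.342,"ty":-0.06,"tz":0.01,"ax":0,"ay":0,"az":0.075}
  grip: 0.5

```text
t: 0.57
eef_pos: [369.4, 488.1, 226.0]
tcp_rot: [-3.141, 0.0, 2.352]
wrist_force: [1.4, 1.5, 0.1]
width: 42.6
gripper_force: 0.0
```

drive_tool:
  moves:
    - {"tx":-0.346,"ty":-0.033,"tz":0.01,"ax":0,"ay":0,"az":0.075}
    - {"tx":-0.347,"ty":-0.006,"tz":0.01,"ax":0,"ay":0,"az":0.075}
    - {"tx":-0.347,"ty":0.022,"tz":0.01,"ax":0,"ay":0,"az":0.075}
    - {"tx":-0.344,"ty":0.049,"tz":0.01,"ax":0,"ay":0,"az":0.075}
    - {"tx":-0.339,"ty":0.076,"tz":0.01,"ax":0,"ay":0,"az":0.075}

```text
t: 0.98
eef_pos: [480.0, 354.2, 221.1]
tcp_rot: [-3.141, -0.0, 1.96]
wrist_force: [-1.1, 0.5, -0.1]
width: 42.4
gripper_force: 0.0
```

drive_tool:
  moves:
    - {"tx":-0.332,"ty":0.103,"tz":0.01,"ax":0,"ay":0,"az":0.075}
    - {"tx":-0.323,"ty":0.128,"tz":0.01,"ax":0,"ay":0,"az":0.075}
    - {"tx":-0.312,"ty":0.153,"tz":0.01,"ax":0,"ay":0,"az":0.075}
    - {"tx":-0.298,"ty":0.178,"tz":0.01,"ax":0,"ay":0,"az":0.075}
    - {"tx":-0.284,"ty":0.201,"tz":0.01,"ax":0,"ay":0,"az":0.075}

```text
t: 1.4
eef_pos: [591.0, 220.8, 216.1]
tcp_rot: [-3.141, -0.0, 1.567]
wrist_force: [1.2, -0.4, -0.4]
width: 42.7
gripper_force: 0.0
```

drive_tool:
  moves:
    - {"tx":-0.267,"ty":0.222,"tz":0,"ax":0,"ay":0,"az":0.075}
    - {"tx":-0.248,"ty":0.243,"tz":0,"ax":0,"ay":0,"az":0.075}
    - {"tx":0,"ty":0,"tz":0,"ax":0,"ay":0,"az":0}
    - {"tx":0,"ty":0,"tz":0,"ax":0,"ay":0,"az":0}

```text
t: 1.73
eef_pos: [635.8, 165.7, 215.8]
tcp_rot: [3.142, 0.002, 1.409]
wrist_force: [-1.0, 0.1, 0.2]
width: 42.5
gripper_force: 0.0
```

```bash
python3 - <<'E'
from h import *
d=snap('wrist','w2')
c,s=np.cos(-.165),np.sin(-.165)
for h in(115,118,121):print(proj(d,[(633.3+c*x-s*y,167+s*x+c*y,h) for x,y in[(4,50),(4,-50),(-4,-50),(-4,50)]]).round(1).tolist())
print(env.state()['eef_pos'],env.state()['tcp_rot'])
E
```

```text
[[279.9, 149.0], [279.3, 263.3], [270.3, 263.2], [269.7, 149.0]]
[[279.9, 149.4], [279.3, 264.8], [270.2, 264.8], [269.6, 149.4]]
[[280.0, 149.8], [279.4, 266.5], [270.2, 266.5], [269.6, 149.8]]
[634.75944734 168.26369914 215.7612692 ] [-3.14057856e+00  1.57157749e-04  1.41258139e+00]
```

View pics/w2.png

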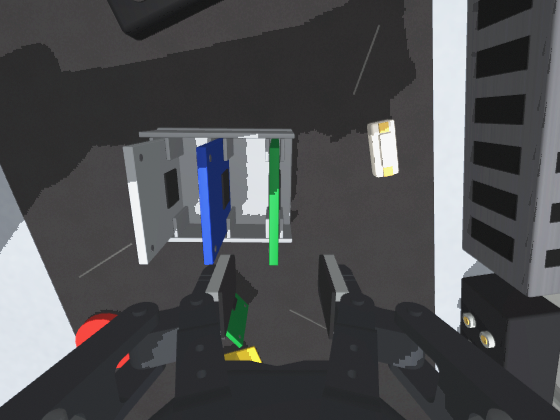

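Green strip at (274, 149–264), matching the prediction (270–280, 149–265); the extra bit above 149 is its end face. The estimate holds, so I descend.

```bash
python3 plan.py 633 167 77 1.406 30
```

```text
n 5 t 1.7833 pos [634.8 168.3 215.8] yaw [-3.14057856e+00  1.57157749e-04  1.41258139e+00]
[{"tx": -0.003, "ty": -0.003, "tz": 0.278, "ax": -0.0, "ay": 0.0, "az": 0.001}, {"tx": -0.003, "ty": -0.003, "tz": 0.278, "ax": -0.0, "ay": 0.0, "az": 0.001}, {"tx": -0.003, "ty": -0.003, "tz": 0.278, "ax": -0.0, "ay": 0.0, "az": 0.001}, {"tx": -0.003, "ty": -0.003, "tz": 0.278, "ax": -0.0, "ay": 0.0, "az": 0.001}, {"tx": -0.003, "ty": -0.003, "tz": 0.278, "ax": -0.0, "ay": 0.0, "az": 0.001}]
```

drive_tool:
  moves:
    - {"tx":0,"ty":0,"tz":0.25,"ax":0,"ay":0,"az":0}
    - {"tx":0,"ty":0,"tz":0.25,"ax":0,"ay":0,"az":0}
    - {"tx":0,"ty":0,"tz":0.25,"ax":0,"ay":0,"az":0}
    - {"tx":0,"ty":0,"tz":0.15,"ax":0,"ay":0,"az":0}
    - {"tx":0,"ty":0,"tz":0,"ax":0,"ay":0,"az":0}

```text
t: 2.2
eef_pos: [631.0, 170.7, 122.2]
tcp_rot: [-3.134, 0.002, 1.417]
wrist_force: [-0.7, -0.5, -0.3]
width: 42.9
gripper_force: 0.0
```

drive_tool:
  moves:
    - {"tx":0,"ty":0,"tz":0.17,"ax":0,"ay":0,"az":0}
    - {"tx":0,"ty":0,"tz":0.16,"ax":0,"ay":0,"az":0}
    - {"tx":0,"ty":0,"tz":0.15,"ax":0,"ay":0,"az":0}
    - {"tx":0,"ty":0,"tz":0,"ax":0,"ay":0,"az":0}
    - {"tx":0,"ty":0,"tz":0,"ax":0,"ay":0,"az":0}

```text
t: 2.62
eef_pos: [634.5, 170.1, 78.7]
tcp_rot: [-3.141, -0.001, 1.415]
wrist_force: [1.3, 0.0, 0.1]
width: 42.8
gripper_force: 0.0
```

```bash
python3 - <<'E'
from h import *
d=snap('side','s3')
cv2.imwrite('pics/s3c.png',cv2.resize(d['image'][70:240,260:420,::-1],None,fx=3.4,fy=3.4,interpolation=cv2.INTER_CUBIC))
print(env.state()['eef_pos'],env.state()['tcp_rot'])
E
```

```text
[635.23662966 169.90374543  79.54699591] [ 3.14041730e+00 -1.19096503e-03  1.41501272e+00]
```

View pics/s3c.png

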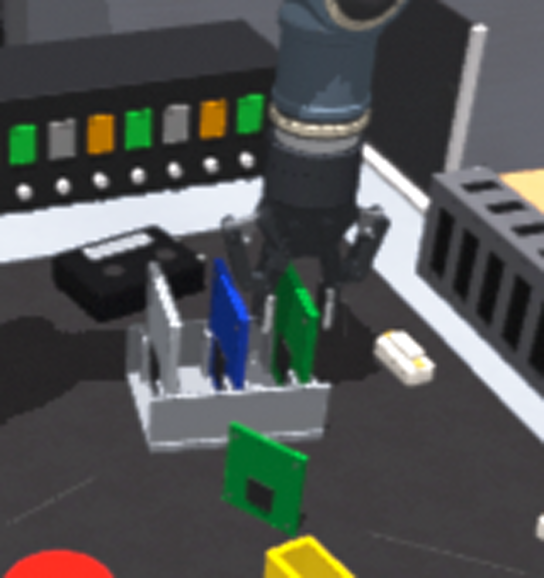

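Fingers straddle the green plate at crop (295,330), with the blue plate clear outside. Close.

drive_tool:
  moves:
    - {"tx":0,"ty":-0.015,"tz":0,"ax":0,"ay":0,"az":0.008}
    - {"tx":0,"ty":0,"tz":0,"ax":0,"ay":0,"az":0}
    - {"tx":0,"ty":0,"tz":0,"ax":0,"ay":0,"az":0}
    - {"tx":0,"ty":0,"tz":0,"ax":0,"ay":0,"az":0}
    - {"tx":0,"ty":0,"tz":0,"ax":0,"ay":0,"az":0}
  grip: 1
  newtons: 50

```text
t: 3.08
eef_pos: [634.1, 169.4, 79.5]
tcp_rot: [3.14, -0.001, 1.405]
wrist_force: [-0.2, 0.8, 5.7]
width: 7.3
gripper_force: 50.0
```

drive_tool:
  moves:
    - {"tx":0,"ty":0,"tz":0,"ax":0,"ay":0,"az":0}
    - {"tx":0,"ty":0,"tz":0,"ax":0,"ay":0,"az":0}
    - {"tx":0,"ty":0,"tz":0,"ax":0,"ay":0,"az":0}
    - {"tx":0,"ty":0,"tz":0,"ax":0,"ay":0,"az":0}
    - {"tx":0,"ty":0,"tz":0,"ax":0,"ay":0,"az":0}

```text
t: 3.5
eef_pos: [634.1, 169.4, 79.5]
tcp_rot: [3.14, -0.001, 1.405]
wrist_force: [-0.5, -0.3, 5.3]
width: 7.5
gripper_force: 50.0
```

Gripped at 7.5 mm. Lift slowly at first.

drive_tool:
  moves:
    - {"tx":0,"ty":0,"tz":-0.08,"ax":0,"ay":0,"az":0}
    - {"tx":0,"ty":0,"tz":-0.1,"ax":0,"ay":0,"az":0}
    - {"tx":0,"ty":0,"tz":-0.1,"ax":0,"ay":0,"az":0}
    - {"tx":0,"ty":0,"tz":-0.1,"ax":0,"ay":0,"az":0}
    - {"tx":0,"ty":0,"tz":-0.1,"ax":0,"ay":0,"az":0}

```text
t: 3.92
eef_pos: [633.2, 169.0, 127.4]
tcp_rot: [-3.142, -0.0, 1.405]
wrist_force: [-0.1, -0.1, -2.2]
width: 7.5
gripper_force: 48.9
```

drive_tool:
  moves:
    - {"tx":0,"ty":0,"tz":-0.15,"ax":0,"ay":0,"az":0}
    - {"tx":0,"ty":0,"tz":-0.2,"ax":0,"ay":0,"az":0}
    - {"tx":0,"ty":0,"tz":-0.2,"ax":0,"ay":0,"az":0}
    - {"tx":0,"ty":0,"tz":-0.2,"ax":0,"ay":0,"az":0}
    - {"tx":0,"ty":0,"tz":-0.15,"ax":0,"ay":0,"az":0}

```text
t: 4.33
eef_pos: [633.7, 169.0, 219.0]
tcp_rot: [3.14, -0.001, 1.405]
wrist_force: [0.6, 0.1, -2.3]
width: 7.6
gripper_force: 48.9
```

```bash
python3 plan.py 534 -137 215 1.755 25
```

```text
n 13 t 4.3333 pos [633.7 169.  219. ] yaw [ 3.13969350e+00 -1.18924346e-03  1.40511610e+00]
[{"tx": -0.245, "ty": -0.037, "tz": 0.003, "ax": 0.0, "ay": -0.0, "az": -0.026}, {"tx": -0.244, "ty": -0.043, "tz": 0.003, "ax": 0.0, "ay": -0.0, "az": -0.026}, {"tx": -0.242, "ty": -0.05, "tz": 0.003, "ax": 0.0, "ay": -0.0, "az": -0.026}, {"tx": -0.241, "ty": -0.056, "tz": 0.003, "ax": 0.0, "ay": -0.0, "az": -0.026}, {"tx": -0.239, "ty": -0.063, "tz": 0.003, "ax": 0.0, "ay": -0.0, "az": -0.026}]
[{"tx": -0.238, "ty": -0.069, "tz": 0.003, "ax": 0.0, "ay": -0.0, "az": -0.026}, {"tx": -0.236, "ty": -0.076, "tz": 0.003, "ax": 0.0, "ay": -0.0, "az": -0.026}, {"tx": -0.234, "ty": -0.082, "tz": 0.003, "ax": 0.0, "ay": -0.0, "az": -0.026}, {"tx": -0.231, "ty": -0.088, "tz": 0.003, "ax": 0.0, "ay": -0.0, "az": -0.026}, {"tx": -0.229, "ty": -0.094, "tz": 0.003, "ax": 0.0, "ay": -0.0, "az": -0.026}]
[{"tx": -0.226, "ty": -0.101, "tz": 0.003, "ax": 0.0, "ay": -0.0, "az": -0.026}, {"tx": -0.223, "ty": -0.107, "tz": 0.003, "ax": 0.0, "ay": -0.0, "az": -0.026}, {"tx": -0.22, "ty": -0.113, "tz": 0.003, "ax": 0.0, "ay": -0.0, "az": -0.026}]
```

drive_tool:
  moves:
    - {"tx":-0.245,"ty":-0.037,"tz":0,"ax":0,"ay":0,"az":-0.026}
    - {"tx":-0.244,"ty":-0.043,"tz":0,"ax":0,"ay":0,"az":-0.026}
    - {"tx":-0.242,"ty":-0.05,"tz":0,"ax":0,"ay":0,"az":-0.026}
    - {"tx":-0.241,"ty":-0.056,"tz":0,"ax":0,"ay":0,"az":-0.026}
    - {"tx":-0.239,"ty":-0.063,"tz":0,"ax":0,"ay":0,"az":-0.026}

```text
t: 4.75
eef_pos: [594.5, 50.2, 217.1]
tcp_rot: [3.141, -0.0, 1.543]
wrist_force: [0.2, -0.3, -1.3]
width: 7.1
gripper_force: 49.0
```

drive_tool:
  moves:
    - {"tx":-0.238,"ty":-0.069,"tz":0,"ax":0,"ay":0,"az":-0.026}
    - {"tx":-0.236,"ty":-0.076,"tz":0,"ax":0,"ay":0,"az":-0.026}
    - {"tx":-0.234,"ty":-0.082,"tz":0,"ax":0,"ay":0,"az":-0.026}
    - {"tx":-0.231,"ty":-0.088,"tz":0,"ax":0,"ay":0,"az":-0.026}
    - {"tx":-0.229,"ty":-0.094,"tz":0,"ax":0,"ay":0,"az":-0.026}

```text
t: 5.17
eef_pos: [556.5, -67.6, 217.1]
tcp_rot: [3.141, -0.0, 1.679]
wrist_force: [-0.4, -1.0, -1.9]
width: 7.5
gripper_force: 48.9
```

drive_tool:
  moves:
    - {"tx":-0.226,"ty":-0.101,"tz":0,"ax":0,"ay":0,"az":-0.026}
    - {"tx":-0.223,"ty":-0.107,"tz":0,"ax":0,"ay":0,"az":-0.026}
    - {"tx":-0.2,"ty":-0.113,"tz":0,"ax":0,"ay":0,"az":-0.026}
    - {"tx":0,"ty":0,"tz":0,"ax":0,"ay":0,"az":0}
    - {"tx":0,"ty":0,"tz":0,"ax":0,"ay":0,"az":0}

```text
t: 5.58
eef_pos: [533.3, -136.9, 217.2]
tcp_rot: [3.141, 0.0, 1.755]
wrist_force: [0.5, 0.1, -1.0]
width: 7.2
gripper_force: 48.9
```

drive_tool:
  moves:
    - {"tx":0,"ty":0,"tz":0.15,"ax":0,"ay":0,"az":0}
    - {"tx":0,"ty":0,"tz":0.2,"ax":0,"ay":0,"az":0}
    - {"tx":0,"ty":0,"tz":0.2,"ax":0,"ay":0,"az":0}
    - {"tx":0,"ty":0,"tz":0,"ax":0,"ay":0,"az":0}
    - {"tx":0,"ty":0,"tz":0,"ax":0,"ay":0,"az":0}

```text
t: 6.0
eef_pos: [533.8, -133.8, 161.0]
tcp_rot: [-3.14, -0.001, 1.761]
wrist_force: [0.6, -0.5, -2.1]
width: 7.3
gripper_force: 48.9
```

```bash
python3 - <<'E'
from h import *
a=snap('side','s4');b=snap('wrist','w4')
s=a['image'][130:300,300:440,::-1]
A=cv2.resize(s,None,fx=3.5,fy=3.5,interpolation=cv2.INTER_CUBIC)[:595]
B=b['image'][100:420,130:430,::-1];B=cv2.resize(B,(310,331))
o=np.zeros((595,800,3),np.uint8);o[:A.shape[0],:A.shape[1]]=A;o[:331,490:]=B;cv2.imwrite('pics/c4.png',o)
q=(534,-137,.184);c,sn=np.cos(q[2]),np.sin(q[2])
W=lambda L:[(q[0]+c*x-sn*y,q[1]+sn*x+c*y,z) for x,y,z in L]
print(proj(a,W([(i*18,j*66.5,66) for i,j in[(-1,1),(1,1),(1,-1),(-1,-1)]])).round(1).tolist())
print(env.state()['eef_pos'],env.state()['tcp_rot'])
E
```

```text
[[338.3, 232.8], [350.8, 228.1], [387.2, 264.1], [373.9, 269.9]]
[ 535.05130151 -134.71298797  162.51951831] [3.13958349e+00 4.35306275e-04 1.76009108e+00]
```

View pics/c4.png

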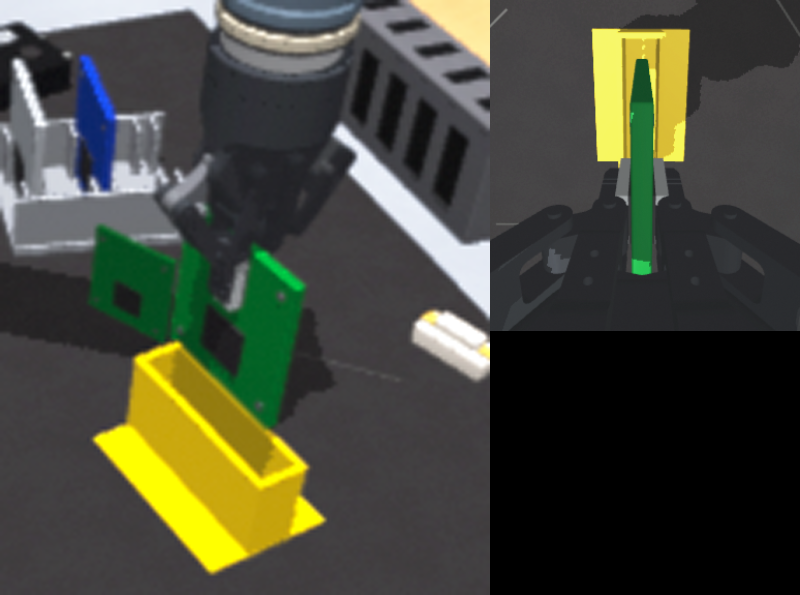

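Plate held upright over the trough: in the wrist view the plate's lower edge (x≈642) is centred between the walls (622–662). The side view shows it clear above. Lower.

drive_tool:
  moves:
    - {"tx":0,"ty":0,"tz":0.1,"ax":0,"ay":0,"az":0}
    - {"tx":0,"ty":0,"tz":0.15,"ax":0,"ay":0,"az":0}
    - {"tx":0,"ty":0,"tz":0.1,"ax":0,"ay":0,"az":0}
    - {"tx":0,"ty":0,"tz":0.05,"ax":0,"ay":0,"az":0}
    - {"tx":0,"ty":0,"tz":0,"ax":0,"ay":0,"az":0}

```text
t: 6.52
eef_pos: [533.2, -134.9, 120.2]
tcp_rot: [-3.139, -0.001, 1.759]
wrist_force: [0.0, 0.5, -1.3]
width: 7.6
gripper_force: 49.0
```

drive_tool:
  moves:
    - {"tx":0,"ty":0,"tz":0.1,"ax":0,"ay":0,"az":0}
    - {"tx":0,"ty":0,"tz":0.1,"ax":0,"ay":0,"az":0}
    - {"tx":0,"ty":0,"tz":0.06,"ax":0,"ay":0,"az":0}
    - {"tx":0,"ty":0,"tz":0.04,"ax":0,"ay":0,"az":0}
    - {"tx":0,"ty":0,"tz":0,"ax":0,"ay":0,"az":0}

```text
t: 6.93
eef_pos: [533.2, -135.0, 90.1]
tcp_rot: [-3.14, -0.001, 1.759]
wrist_force: [-0.1, -0.7, -1.2]
width: 7.4
gripper_force: 49.0
```

drive_tool:
  moves:
    - {"tx":0,"ty":0,"tz":0.03,"ax":0,"ay":0,"az":0}
    - {"tx":0,"ty":0,"tz":0.03,"ax":0,"ay":0,"az":0}
    - {"tx":0,"ty":0,"tz":0,"ax":0,"ay":0,"az":0}
    - {"tx":0,"ty":0,"tz":0,"ax":0,"ay":0,"az":0}

```text
t: 7.27
eef_pos: [534.0, -135.1, 85.3]
tcp_rot: [3.142, -0.0, 1.759]
wrist_force: [0.2, -1.2, -2.0]
width: 7.3
gripper_force: 49.0
```

drive_tool:
  moves:
    - {"tx":0,"ty":0,"tz":0.03,"ax":0,"ay":0,"az":0}
    - {"tx":0,"ty":0,"tz":0,"ax":0,"ay":0,"az":0}
    - {"tx":0,"ty":0,"tz":0,"ax":0,"ay":0,"az":0}

```text
t: 7.52
eef_pos: [533.9, -135.1, 82.2]
tcp_rot: [-3.141, -0.0, 1.759]
wrist_force: [-0.0, -0.7, -2.0]
width: 7.4
gripper_force: 49.0
```

drive_tool:
  moves:
    - {"tx":0,"ty":0,"tz":0.02,"ax":0,"ay":0,"az":0}
    - {"tx":0,"ty":0,"tz":0,"ax":0,"ay":0,"az":0}
    - {"tx":0,"ty":0,"tz":0,"ax":0,"ay":0,"az":0}

```text
t: 7.77
eef_pos: [533.9, -135.1, 80.2]
tcp_rot: [-3.141, -0.0, 1.759]
wrist_force: [-0.9, -0.1, -2.3]
width: 7.6
gripper_force: 49.0
```

drive_tool:
  moves:
    - {"tx":0,"ty":0,"tz":0.01,"ax":0,"ay":0,"az":0}
    - {"tx":0,"ty":0,"tz":0,"ax":0,"ay":0,"az":0}
    - {"tx":0,"ty":0,"tz":0,"ax":0,"ay":0,"az":0}

```text
t: 8.02
eef_pos: [533.9, -135.1, 79.2]
tcp_rot: [-3.142, -0.0, 1.759]
wrist_force: [0.2, -0.4, -1.1]
width: 8.0
gripper_force: 49.0
```

drive_tool:
  moves:
    - {"tx":0,"ty":0,"tz":0.015,"ax":0,"ay":0,"az":0}
    - {"tx":0,"ty":0,"tz":0,"ax":0,"ay":0,"az":0}
    - {"tx":0,"ty":0,"tz":0,"ax":0,"ay":0,"az":0}

```text
t: 8.27
eef_pos: [533.9, -135.1, 77.7]
tcp_rot: [-3.141, -0.0, 1.759]
wrist_force: [-0.1, 0.5, -2.6]
width: 7.6
gripper_force: 49.0
```

drive_tool:
  moves:
    - {"tx":0,"ty":0,"tz":0.01,"ax":0,"ay":0,"az":0}
    - {"tx":0,"ty":0,"tz":0,"ax":0,"ay":0,"az":0}
    - {"tx":0,"ty":0,"tz":0,"ax":0,"ay":0,"az":0}

```text
t: 8.52
eef_pos: [533.9, -135.1, 76.7]
tcp_rot: [-3.141, -0.0, 1.759]
wrist_force: [-0.1, -1.0, -1.9]
width: 7.4
gripper_force: 49.0
```

drive_tool:
  moves:
    - {"tx":0,"ty":0,"tz":0.01,"ax":0,"ay":0,"az":0}
    - {"tx":0,"ty":0,"tz":0,"ax":0,"ay":0,"az":0}
    - {"tx":0,"ty":0,"tz":0,"ax":0,"ay":0,"az":0}

```text
t: 8.77
eef_pos: [533.9, -135.1, 75.7]
tcp_rot: [-3.141, -0.0, 1.759]
wrist_force: [-0.3, -0.0, -2.2]
width: 7.3
gripper_force: 49.0
```

drive_tool:
  moves:
    - {"tx":0,"ty":0,"tz":0.01,"ax":0,"ay":0,"az":0}
    - {"tx":0,"ty":0,"tz":0,"ax":0,"ay":0,"az":0}
    - {"tx":0,"ty":0,"tz":0,"ax":0,"ay":0,"az":0}

```text
t: 9.02
eef_pos: [534.1, -135.1, 75.5]
tcp_rot: [3.141, -0.0, 1.759]
wrist_force: [-2.8, 1.0, 5.6]
width: 7.2
gripper_force: 50.1
```

Contact with +7.6 N at TCP 75.5, with the tips 9 mm above the wall tops, so this is the floor. Release and back off.

drive_tool:
  moves:
    - {"tx":0,"ty":0,"tz":0,"ax":0,"ay":0,"az":0}
    - {"tx":0,"ty":0,"tz":0,"ax":0,"ay":0,"az":0}
    - {"tx":0,"ty":0,"tz":0,"ax":0,"ay":0,"az":0}
    - {"tx":0,"ty":0,"tz":0,"ax":0,"ay":0,"az":0}
    - {"tx":0,"ty":0,"tz":0,"ax":0,"ay":0,"az":0}
  grip: 0.4

```text
t: 9.43
eef_pos: [533.9, -135.1, 74.6]
tcp_rot: [-3.142, -0.0, 1.759]
wrist_force: [0.1, -0.1, -0.0]
width: 51.3
gripper_force: 0.0
```

drive_tool:
  moves:
    - {"tx":0,"ty":0,"tz":-0.05,"ax":0,"ay":0,"az":0}
    - {"tx":0,"ty":0,"tz":-0.15,"ax":0,"ay":0,"az":0}
    - {"tx":0,"ty":0,"tz":-0.25,"ax":0,"ay":0,"az":0}
    - {"tx":0,"ty":0,"tz":-0.3,"ax":0,"ay":0,"az":0}
    - {"tx":0,"ty":0,"tz":-0.3,"ax":0,"ay":0,"az":0}

```text
t: 9.85
eef_pos: [533.4, -135.2, 180.8]
tcp_rot: [-3.14, -0.0, 1.759]
wrist_force: [0.1, -0.5, 0.0]
width: 51.2
gripper_force: 0.0
```

drive_tool:
  moves:
    - {"tx":0,"ty":0,"tz":-0.2,"ax":0,"ay":0,"az":0}
    - {"tx":0,"ty":0,"tz":0,"ax":0,"ay":0,"az":0}
    - {"tx":0,"ty":0,"tz":0,"ax":0,"ay":0,"az":0}
    - {"tx":0,"ty":0,"tz":0,"ax":0,"ay":0,"az":0}
    - {"tx":0,"ty":0,"tz":0,"ax":0,"ay":0,"az":0}

```text
t: 10.27
eef_pos: [533.0, -134.8, 198.5]
tcp_rot: [-3.139, -0.001, 1.759]
wrist_force: [-0.2, -0.4, -0.5]
width: 51.4
gripper_force: 0.0
```

```bash
python3 - <<'E'
from h import *
a=snap('side','s5')
cv2.imwrite('pics/c5.png',cv2.resize(a['image'][130:300,280:440,::-1],None,fx=3.5,fy=3.5,interpolation=cv2.INTER_CUBIC))
E
```

```text
(no output)
```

View pics/c5.png

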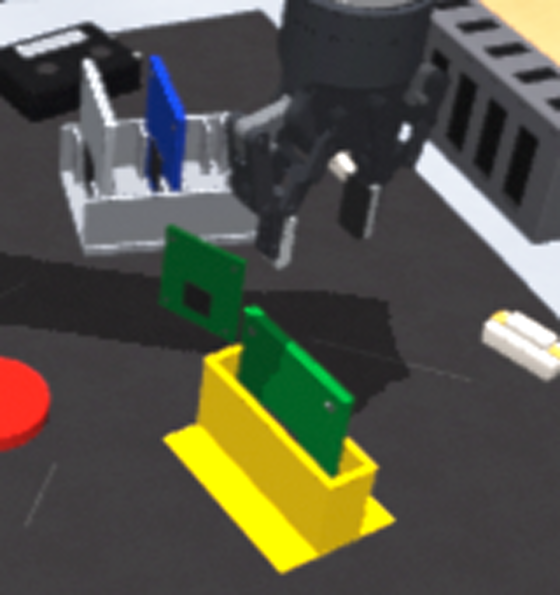

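The green plate stands in the stand (crop ≈(295,390)), the bare and blue plates are in their slots, and the gripper is clear.

```bash
python3 -c "
from bench import env;print(env.finish_job())"
```

```text
the job is handed in; nothing more can be done
None
```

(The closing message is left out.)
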